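# Serve a sweet and turn the basket dish to the guest

## Robot

A 6-joint arm with a two-finger parallel gripper is mounted at the origin on the work surface. World frame = base frame: x ahead of the robot, y to its left, z up, the work surface at z = 0. Lengths are in mm, angles in degrees, forces in N, time in s.
With the tool pointing down it reaches from about 325 to 925 mm from the base axis. Payload 3.1 kg.
Tool frame: the origin (TCP) lies at the very end of the fingers, on their centre line; the grasp point (between the pads) lies grasp_offset behind it (grasp_offset is the distance from the TCP to the grasp point, in mm); z points along the fingers, y is the line along which they close (so a half turn about z gives the same grasp; the last joint's range is limited). The gripper opens to 85 mm and grips with 20 to 120 N. Pads are 22 mm wide; open, the fingers measure 114 mm over their backs; the gripper's body (76 mm by 85 mm) begins 54 mm behind the grasp point. The pads swing forward as they close: fully open they stand 13 mm farther back than shut.
Start: joints at [-79.08, 12.427, 92.441, -0, 75.132, -6.429], TCP at [186.392, -596.571, 231.3] pointing down, gripper open.
Joint ranges: [-157.48, 157.48], [-44.54, 120.13], [17.64, 146.25], [-64.5, 244.5], [7.68, 150.69], [-147.95, 147.95]. Speed limits (degrees/s): [159.86, 159.86, 180, 180, 180, 180].

## Interface

Orientations are given as [roll, pitch, yaw] about the fixed x, y, z axes, in that order (R = Rz(yaw) Ry(pitch) Rx(roll)).
In Python, from station import * gives the robot as it stands. Calls block until the motion is done:
- goto(position, orientation): joint-space move of the TCP to a pose.
- move_l(position, attitude=None, speed=150): straight line of the TCP; attitude=None keeps the orientation; speed is the mean speed in mm/s.
- move_j(angles): joint-space move.
- grip(opening, squeeze=None): finger opening in mm; squeeze is the grip in N (None keeps the last); returns when the fingers have stopped.
- wait(seconds).
- solve_ik(position, orientation): joint angles nearest the present ones, or None.
- get_obs(): the state.
- get_image(name): name is "scene" or "side" or "wrist"; returns the picture (420x560x3 uint8, red, green, blue); there is no depth.
- get_calibration(name): a dict with "fx", "fy", "cx", "cy" (pixels), "R" (3x3) and "t" (3): a world point X has camera coordinates R X + t; the wrist camera has in their place "mount" (4x4, takes a point from camera to tool coordinates, whose origin is the TCP and whose axes are the flange's). Camera axes: x right, y down, z forward; pixel columns grow to the right and rows downward; lengths in mm; the calibration is good to about 2 mm. A picture is of the moment at which its call begins: read the wrist's pose just before it. get_calibration takes no time and is no camera call.
A pose or a line that the arm cannot do raises Unreachable and nothing moves.
- sign_off(): hands the job in; it is judged then, once.
Trained networks look in the newest picture that a camera, given by its name, has taken for a name from the list of things; names that differ only in an ending like _2 or _b are one class to them, and where a whole thing is asked for, a point or a joint stands for the part that bears it (a point fixed in the world has none). Each returns a list of dicts, best first, with "score" (0 to 1); they miss things now and then, are a little off and sometimes report something else, mostly with a low value. They report only what shows in the picture. A call takes as long as a camera call. They do not tell look-alikes from the thing itself.
- spot_in(name, camera): "extent" ([centre column, centre row, width, height] in pixels, round what is visible of it).
- regions_of(name, camera): "region" (420x560 bool, what is visible of it) and "extent" ([centre column, centre row, width, height] in pixels, round what is visible of it).
The state is a dict: "t": time; "joint_pos": joint angles; "qvel": joint speeds; "effort": joint torques, N m; "tcp_pos": TCP position; "ee_rot": TCP orientation; "wrist_force": force on the tool from outside, world axes, zero at the start; "moment": the same for the moment, N m; "grip_width": finger opening in mm; "grip_force": force on a finger pad.
Only numpy, scipy, OpenCV 4.12 (cv2) and the standard library are available. Lean on these libraries where they do the work, as an engineer would, in place of code of your own. Each camera call takes 0.05 s, during which the arm holds its last target. There are 200 camera calls.

## Task

Serve the round sweet: pick up the small scoop in which it lies, tip the sweet from low down into the basket dish that stands on the mat, without spilling it or touching it with the fingers, and lay the scoop back flat on the bare table. Then take the dish by its arched handle, lift it level straight up, about 10 cm above the mat, and only there turn it a quarter turn (either way), so that the handle, which ran along the mat's long side, runs square across it, with the sweet staying in the middle of the dish. Finish while still holding the dish there, level and still over the mat, and leave the cups and other things as they are.

Things in the scene. Friction and masses are not known exactly. Their poses are not given: they have to be found in the camera images.
- mat: thin oblong grey table mat fixed to the table, 240 mm long (its x) by 160 mm wide (its y), 4 mm thick, with pale stripes across both short ends; origin at the middle of its underside, z up
- dish: round shallow brown-glazed dish, 146 mm across, rim 28 mm high, 0.2 to 0.33 kg, loose on the mat, with one rigid arched handle spanning it along the dish's x: 7 mm wire, uprights at x = +-69 mm, level top 105 mm above the underside; open on the +y and -y sides. Origin at the middle of its underside, z up
- dish_middle (a point): point on the dish's inner floor at its middle, 10 mm above the underside; the floor is flat for 20 mm across there and rises around it as a cone of 16 degrees
- dish_grip (a point): middle of the wooden sleeve on top of the arch, above the middle of the dish: sleeve 58 mm long (dish x), 14 mm wide (dish y), 18 mm high; the point is its centre, 105 mm above the underside
- scoop: small steel scoop with wooden handle, 0.1 to 0.16 kg, lying flat on the table with the sweet in it. Bowl 64 mm long, 46 mm wide, side and back walls up to 33 mm, open in front (+x); the floor rises at 10 degrees to the front, so the sweet rests against the back wall while level and rolls out once the front is lowered about 20 degrees. Handle along -x. Origin on the underside below mid-bowl, z up
- scoop_grip (a point): centre of the handle's section, 80 mm behind the scoop's origin and 26 mm above its underside: handle 13 mm wide, 16 mm high, running from 32 to 150 mm behind the origin, with a heel under its far end that touches the table
- scoop_lip (a point): middle of the scoop's front edge, 32 mm ahead of its origin and 15 mm above its underside
- sweet: hard white ball, 30 mm across, 20 g, rolls with a little resistance; starts in the scoop. Its origin lies on its surface and turns as it rolls: use sweet_center
- sweet_center (a point): centre of the white ball
- tumbler_a: straight-sided open cup, brown glaze inside, 80 mm across the rim, 62 mm at the foot, 88 mm tall; origin at the middle of its underside. Bystander: leave alone
- tumbler_b: straight-sided open cup, brown glaze inside, 80 mm across the rim, 62 mm at the foot, 88 mm tall; origin at the middle of its underside. Bystander: leave alone
- tumbler_c: straight-sided open cup, brown glaze inside, 80 mm across the rim, 62 mm at the foot, 88 mm tall; origin at the middle of its underside. Bystander: leave alone
- tumbler_d: straight-sided open cup, brown glaze inside, 80 mm across the rim, 62 mm at the foot, 88 mm tall; origin at the middle of its underside. Bystander: leave alone
- jar: glass jar with a wooden lid, 90 mm across, 130 mm tall; origin at the middle of its underside. Bystander: leave alone
- remote: black remote control, 160 x 45 x 18 mm, lying flat; origin at the middle of its underside. Bystander: leave alone
- coasters: pile of round cork coasters, 96 mm across, 24 mm high; origin at the middle of its underside. Bystander: leave alone
Not all that is in view belongs to the job. Of the things that look like the scoop, take the one that is farthest to the robot's left at the start.

How it is judged (in metres and radians):
On the way, in this order (a step that is already met when the one before it is completed fails the run):
1. the scoop is lifted clear of the table with the sweet in it (height (world z) of scoop above 0.02 m and distance between sweet_center and scoop below 0.045 m), for 0.2 s.
2. the sweet is in the dish, which still stands on the mat (horizontal distance between sweet_center and dish_middle below 0.05 m and z of sweet_center in the frame of dish_middle below 0.035 m and height (world z) of dish below 0.012 m), for 0.2 s.
3. the scoop lies flat on the bare table again, let go (height (world z) of scoop below 0.003 m and angle between scoop's own z axis and vertical below 0.08 rad and contact force between scoop and the fingers below 0.1 N and linear speed of scoop below 0.02 m/s and height (world z) of dish below 0.012 m), for 0.2 s.
4. the dish is lifted level, its handle still along the mat, the sweet in its middle (height (world z) of dish above 0.05 m and angle between the x axis of dish and the x axis of mat, either way round below 0.4 rad and horizontal distance between sweet_center and dish_middle below 0.02 m and z of sweet_center in the frame of dish_middle below 0.035 m), for 0.1 s.
At the end, for the whole second after the job is handed in: the dish is held by the fingers, its underside 60 to 170 mm above the table, within 60 mm of the mat's middle, level to 0.1 rad and still, its handle within 0.14 rad of square across the mat's long side; the sweet rests in it within 20 mm of its middle; the scoop lies flat on the bare table (height (world z) of dish between 0.06 and 0.17 m and contact force between dish and the fingers above 1 N and horizontal distance between dish and mat below 0.06 m and angle between the x axis of dish and the y axis of mat, either way round below 0.14 rad and angle between dish's own z axis and vertical below 0.1 rad and linear speed of dish below 0.02 m/s and angular speed of dish below 0.3 rad/s and horizontal distance between sweet_center and dish_middle below 0.02 m and z of sweet_center in the frame of dish_middle between 0 and 0.035 m and height (world z) of scoop below 0.003 m and angle between scoop's own z axis and vertical below 0.08 rad); the arm keeps its last pose, push and grip.
It fails at once if the fingers touch the sweet (contact force between the fingers and sweet above 0.3 N).
It fails at once if the sweet is dropped on the table or mat, or falls into the dish from a height (height (world z) of sweet_center below 0.0195 m or (distance between sweet_center and scoop above 0.065 m and height (world z) of sweet_center above 0.1 m and height (world z) of dish below 0.012 m)).
It fails at once if the dish is tipped (angle between dish's own z axis and vertical above 0.2 rad).
It fails at once if the sweet leaves the middle of the lifted dish (height (world z) of dish above 0.03 m and (horizontal distance between sweet_center and dish_middle above 0.025 m or z of sweet_center in the frame of dish_middle above 0.05 m)).
It fails at once if a bystander is moved or knocked over (distance of any of tumbler_a, tumbler_b, tumbler_c, tumbler_d, jar, remote, coasters from where it was at the start of the episode above 0.03 m or angle between any of tumbler_a, tumbler_b, tumbler_c, tumbler_d, jar, remote, coasters's own z axis and vertical above 0.5 rad).
It also fails if it takes over 67 s, if anything falls off the work surface, if the arm or the gripper's body presses on something with over 40 N, if the wrist force passes 120 N, or if a joint passes its speed limit or range.

## Working session

There is one attempt and no reset: what is moved stays moved. The work goes in short steps, each a Python script; the robot and the scene stay as the last script left them, time stands still between calls to the robot, and variables do not carry over. Pictures are saved under pics/ and viewed, at most 10 in all, crops included, and the job is handed in when it is done.

```bash
mkdir -p pics; ls; python3 - <<'E'
from station import *
import cv2,numpy as np
o=get_obs();print({k:np.round(v,2).tolist() if not isinstance(v,dict) else v for k,v in o.items()})
try: print(grasp_offset)
except Exception as e: print(e)
ims=[]
for n in ["scene","side"]:
    im=get_image(n); cv2.imwrite(f"pics/{n}0.png",im[:,:,::-1])
    c=get_calibration(n);print(n,c)
    for k in ["scoop","dish","mat","sweet","dish_grip","scoop_grip","jar","remote","coasters","tumbler_a"]:
        print(k,[(round(d["score"],2),np.round(d["extent"]).tolist()) for d in spot_in(k,n)])
E
```

```text
pics
{'t': 0.0, 'joint_pos': [-79.08, 12.48, 92.53, 0.0, 75.13, -6.43], 'qvel': [0.1, 0.06, 0.01, 0.01, -0.08, -0.06], 'effort': [0.0, -39.68, -30.38, 0.0, 0.01, -0.0], 'tcp_pos': [186.25, -595.76, 229.96], 'ee_rot': [-179.86, -0.02, 17.35], 'wrist_force': [0.09, -0.81, 0.46], 'moment': [0.02, -0.02, 0.03], 'grip_force': 0.0, 'grip_width': 85.34}
18.700000000000003
scene {'fx': 399.8426501186331, 'fy': 399.8426501186331, 'cx': 273.279860521193, 'cy': 210.81794578560744, 'R': array([[ 0.47877198,  0.87793752, -0.00176258],
       [ 0.67678709, -0.3703545 , -0.63623642],
       [-0.5592286 ,  0.30341928, -0.77149213]]), 't': array([-254.74109958, -315.13738962, 1412.63518336])}
scoop [(0.9, [337.0, 186.0, 32.0, 54.0]), (0.8, [166.0, 213.0, 23.0, 56.0]), (0.6, [233.0, 361.0, 37.0, 88.0])]
dish [(0.89, [275.0, 229.0, 51.0, 56.0]), (0.43, [372.0, 274.0, 37.0, 44.0])]
mat [(0.97, [274.0, 242.0, 82.0, 80.0])]
sweet []
dish_grip [(0.77, [272.0, 225.0, 54.0, 54.0])]
scoop_grip [(0.86, [338.0, 187.0, 34.0, 50.0]), (0.71, [162.0, 214.0, 21.0, 47.0]), (0.57, [230.0, 361.0, 32.0, 82.0])]
jar [(0.
[... 768 characters left out ...]
0, 41.0]), (0.83, [238.0, 174.0, 40.0, 24.0]), (0.71, [354.0, 205.0, 48.0, 22.0]), (0.54, [267.0, 219.0, 48.0, 45.0])]
dish []
mat [(0.79, [272.0, 232.0, 83.0, 54.0])]
sweet []
dish_grip [(0.61, [272.0, 221.0, 45.0, 41.0])]
scoop_grip [(0.97, [353.0, 204.0, 48.0, 24.0]), (0.86, [261.0, 289.0, 60.0, 36.0]), (0.79, [239.0, 174.0, 40.0, 23.0]), (0.32, [271.0, 220.0, 46.0, 40.0])]
jar [(0.75, [183.0, 322.0, 39.0, 58.0])]
remote [(0.87, [247.0, 377.0, 72.0, 21.0])]
coasters [(0.92, [344.0, 167.0, 27.0, 20.0]), (0.58, [219.0, 196.0, 18.0, 34.0])]
tumbler_a [(0.91, [219.0, 196.0, 20.0, 32.0]), (0.9, [186.0, 227.0, 30.0, 38.0]), (0.82, [298.0, 186.0, 28.0, 30.0]), (0.82, [296.0, 155.0, 20.0, 28.0])]
```

```bash
cat > h.py <<'E'
from station import *
import numpy as np, cv2
from scipy.spatial.transform import Rotation as Ro
def cam(n,obs=None):
    c=get_calibration(n);K=(c["fx"],c["fy"],c["cx"],c["cy"])
    if n=="wrist":
        T=np.eye(4);T[:3,:3]=Ro.from_euler("xyz",obs["ee_rot"],degrees=True).as_matrix();T[:3,3]=obs["tcp_pos"]
        M=np.linalg.inv(T@np.array(c["mount"]));return K,M[:3,:3],M[:3,3]
    return K,np.array(c["R"]),np.array(c["t"])
def unproj(C,uv,z):
    K,R,t=C;d=R.T@np.array([(uv[0]-K[2])/K[0],(uv[1]-K[3])/K[1],1]);o=-R.T@t
    return o+d*(z-o[2])/d[2]
def proj(C,X):
    K,R,t=C;p=R@np.asarray(X,float)+t;return np.array([K[0]*p[0]/p[2]+K[2],K[1]*p[1]/p[2]+K[3]])
def shot(n,name):
    o=get_obs();im=get_image(n);cv2.imwrite(f"pics/{name}.png",im[:,:,::-1]);return cam(n,o),im
E
python3 - <<'E'
from h import *
print(np.round(get_calibration("wrist")["mount"],3).tolist())
C=cam("scene");S=cam("side")
L={"sc1":[337,186,20],"sc2":[166,213,20],"sc3":[233,361,20],"dish":[275,229,50],"mat":[274,242,4],"jar":[417,177,65],"rem":[383,149,9],"coast":[89,276,12],"ta":[196,254,44],"tb":[373,274,44],"tc":[301,300,44],"td":[130,316,44]}
for k,(u,v,z) in L.items(): print(k,np.round(unproj(C,(u,v),z)))
for k,(u,v,z) in {"sc1":[259,289,20],"sc2":[238,174,20],"sc3":[354,205,20],"mat":[272,232,4],"jar":[183,322,65],"co":[344,167,12],"t1":[219,196,44],"t2":[186,227,44],"t3":[298,186,44],"t4":[296,155,44]}.items(): print("side",k,np.round(unproj(S,(u,v),z)))
a=cv2.imread("pics/scene0.png")
cv2.imwrite("pics/s0c.png",cv2.resize(a[110:410,50:450],None,fx=2,fy=2,interpolation=cv2.INTER_CUBIC))
E
```

```text
[[0.0, -0.956, -0.294, 75.953], [1.0, 0.001, -0.0, 0.455], [0.001, -0.294, 0.956, -142.193], [0.0, 0.0, 0.0, 1.0]]
sc1 [502. 232.  20.]
sc2 [ 358. -248.   20.]
sc3 [ 821. -256.   20.]
dish [574. -17.  50.]
mat [580. -24.   4.]
jar [616. 424.  65.]
rem [430. 464.   9.]
coast [ 454. -484.   12.]
ta [ 543. -227.   44.]
tb [803. 128.  44.]
tc [778. -61.  44.]
td [ 627. -419.   44.]
side sc1 [492. 230.  20.]
side sc2 [ 799. -244.   20.]
side sc3 [ 341. -240.   20.]
side mat [557. -13.   4.]
side jar [604. 428.  65.]
side co [ 440. -470.   12.]
side t1 [782. -68.  44.]
side t2 [800. 114.  44.]
side t3 [ 550. -234.   44.]
side t4 [ 631. -427.   44.]
```

View pics/s0c.png

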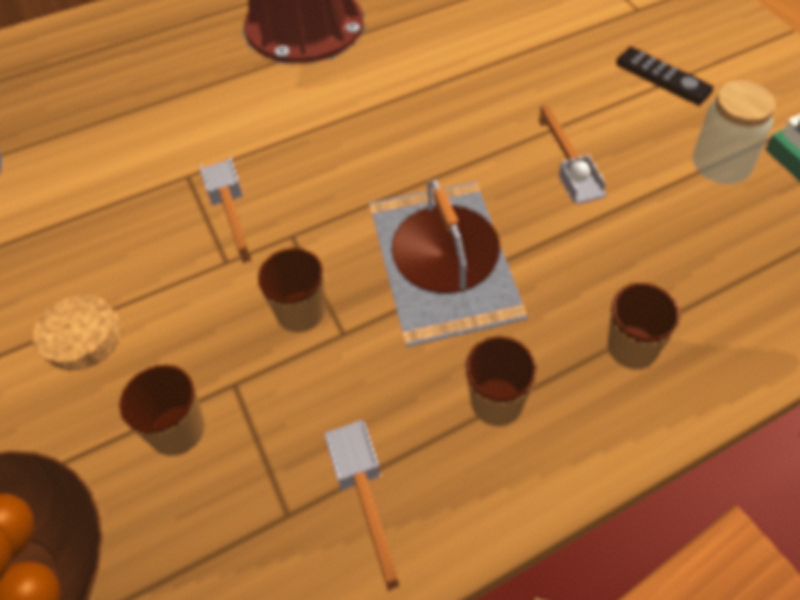

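```bash
python3 - <<'E'
from h import *
o=get_obs()
def look(p,name,keys):
    goto(p,[180,0,0]);wait(0.3)
    o=get_obs();C,im=shot("wrist",name);print(name,o["t"],o["tcp_pos"],o["ee_rot"],o["joint_pos"])
    for k in keys:
        for d in regions_of(k,"wrist")[:2]:
            m=d["region"].astype(np.uint8);c=cv2.findContours(m,0,2)[0]
            c=max(c,key=cv2.contourArea);e=cv2.fitEllipse(c);r=cv2.minAreaRect(c)
            print(k,round(d["score"],2),np.round(d["extent"],1).tolist(),"ell",np.round(np.hstack([*e[:2],e[2]]),1),"box",np.round(cv2.boxPoints(r),1).tolist())
look([600,-18,300],"w_dish",["dish","mat","dish_grip"])
look([525,225,250],"w_scoop",["scoop","scoop_grip","sweet"])
E
```

```text
w_dish 3.9333 [599.97954055 -18.42555784 299.93565504] [-1.79999402e+02  6.98796608e-03 -4.05330058e-02] [-8.45562113e+00  6.72554878e+00  9.15820888e+01 -4.35647685e-04
  8.16993627e+01  8.15849748e+01]
dish 0.68 [278.6, 202.9, 112.9, 130.4] ell [279.6 196.4 112.8 118.3  11. ] box [[199.10000610351562, 191.39999389648438], [282.79998779296875, 114.19999694824219], [359.8999938964844, 197.8000030517578], [276.20001220703125, 275.0]]
dish 0.54 [101.2, 247.2, 49.3, 129.7] ell [ 99.4 232.7  43.4 142.    3.1] box [[73.5999984741211, 311.3999938964844], [78.19999694824219, 179.60000610351562], [124.4000015258789, 181.1999969482422], [119.9000015258789, 313.0]]
mat 0.73 [286.1, 187.4, 163.4, 192.4] ell [293.7 144.1 109.1 135.3 104.7] box [[218.6999969482422, 171.3000030517578], [241.39999389648438, 85.80000305175781], [365.29998779296875, 118.5999984741211], [342.6000061035156, 204.1999969482422]]
dish_grip 0.89 [277.7, 202.2, 115.4, 127.3] ell [279.8 196.9 113.5 119.    1.9] box [[198.89999389648438, 192.60000610351562], [282.1000061035156, 114.30000305175781], [360.0, 197.10000610351562], [276.79998779296875, 275.3999938964844]]
w_scoop 5.45 [525.67729276 224.05942418 250.26794281] [-1.79997817e+02 -2.83816489e-02 -1.01290597e-01] [ 1.60519570e+01  5.04009919e+00  9.87291330e+01 -5.97121085e-03
  7.62028994e+01  1.06154670e+02]
scoop 0.64 [283.9, 200.7, 51.0, 165.2] ell [283.8 177.3  41.7 175.7   8.9] box [[243.0, 277.79998779296875], [271.70001220703125, 120.0], [314.8999938964844, 127.9000015258789], [286.20001220703125, 285.70001220703125]]
scoop_grip 0.65 [285.8, 202.9, 55.2, 160.1] ell [284.4 174.9  41.9 174.5   9.3] box [[244.0, 278.29998779296875], [271.8999938964844, 120.30000305175781], [315.0, 127.9000015258789], [287.1000061035156, 285.8999938964844]]
sweet 0.69 [287.1, 171.3, 23.7, 24.8] ell [284.7 169.2  26.2  26.9  36.9] box [[272.0, 156.0], [298.0, 156.0], [298.0, 182.0], [272.0, 182.0]]
```

View pics/w_dish.png

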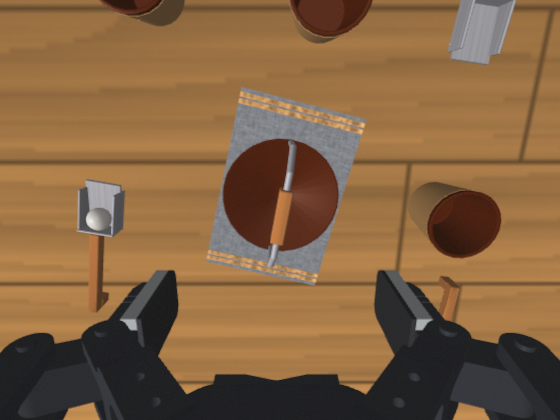

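View pics/w_scoop.png

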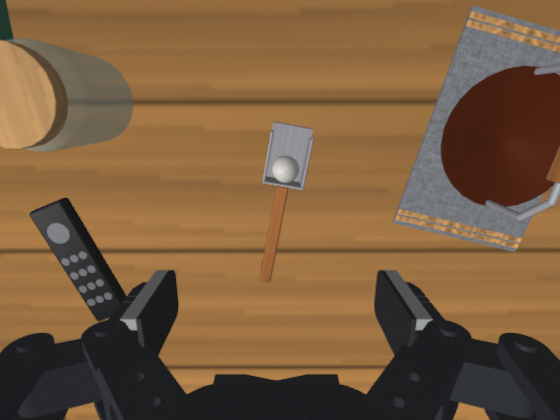

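```bash
python3 - <<'E'
from h import *
from scipy.optimize import least_squares
def C_(p,r): return cam("wrist",dict(tcp_pos=p,ee_rot=r))
D=C_([599.98,-18.43,299.94],[180,0.007,-0.04]);W=C_([525.68,224.06,250.27],[-180,-.028,-.1])
def fit(C,P,UV,x0):
    P=np.array(P,float);UV=np.array(UV,float)
    def f(x):
        R=Ro.from_euler("z",x[2]).as_matrix()
        return np.hstack([proj(C,R@p+[x[0],x[1],0])-u for p,u in zip(P,UV)])
    s=least_squares(f,x0);return s.x[:2],np.degrees(s.x[2]),s.fun.reshape(-1,2).round(1).tolist()
print("mat",fit(D,[[120,80,4],[120,-80,4],[-120,-80,4],[-120,80,4]],[[241,88],[365,123],[316,284],[207,261]],[570,-18,-.2]))
print("dish",fit(D,[[69,0,109],[-69,0,109],[29,0,118],[-29,0,118]],[[292,142],[272,265],[286,190],[277,245]],[570,-18,-.2]))
print("scoop",fit(W,[[32,23,15],[32,-23,15],[-150,0,34]],[[274,122],[313,129],[266,283]],[490,231,-.1]))
print("sweet",unproj(W,(285,169),20))
# dish rim ellipse centre at z=32
print("rim",unproj(D,(279.7,196.5),32))
E
```

```text
mat (array([562.86226482, -25.63919579]), np.float64(-13.670335751525528), [[0.3, 0.2], [1.3, -2.8], [-1.2, 2.1], [-0.6, 1.4]])
dish (array([573.34750799, -24.05829679]), np.float64(-8.523978052875915), [[0.2, 2.4], [-0.3, 6.3], [-0.0, -3.8], [0.2, -4.4]])
scoop (array([551.20332607, 210.27730389]), np.float64(-9.807642811087572), [[-1.4, 0.1], [1.3, 0.5], [0.1, -0.6]])
sweet [536.41124368 213.9016879   20.        ]
rim [569.25239841 -23.22379959  32.        ]
```

```bash
python3 - <<'E'
from h import *
C=cam("scene");S=cam("side")
print(unproj(C,(340,195),20))
def pts(o,a,P): return [Ro.from_euler("z",a,degrees=True).as_matrix()@np.array(p)+[*o,0] for p in P]
sc=pts((551.2,210.3),-9.8,[[32,23,15],[32,-23,15],[-150,0,34],[-80,0,34]])+[np.array([536.4,213.9,20])]
di=pts((570,-24),-8.5,[[69,0,109],[-69,0,109],[29,0,118],[-29,0,118]])
ma=pts((562.9,-25.6),-13.7,[[120,80,4],[120,-80,4],[-120,-80,4],[-120,80,4]])
out=[]
for n,c in (("scene",C),("side",S)):
    im=cv2.imread(f"pics/{n}0.png");im=cv2.resize(im,None,fx=4,fy=4,interpolation=cv2.INTER_CUBIC)
    for L,col in((sc,(0,255,0)),(di,(255,255,0)),(ma,(255,0,255))):
        for p in L: cv2.circle(im,tuple(int(round(v*4+1.5)) for v in proj(c,p)),3,col,-1)
    u=proj(c,(560,90,20))*4; u=np.round(u).astype(int)
    out.append(im[u[1]-300:u[1]+300,u[0]-400+0:u[0]+400])
o=np.vstack(out);print(o.shape);cv2.imwrite("pics/ov.png",cv2.resize(o,(400*1,600)) if 0 else np.hstack([cv2.resize(x,(400,300)) for x in out]) if 0 else out[0]);cv2.imwrite("pics/ov2.png",out[1])
E
```

```text
[536.23462714 218.96207522  20.        ]
(1200, 800, 3)
```

View pics/ov.png

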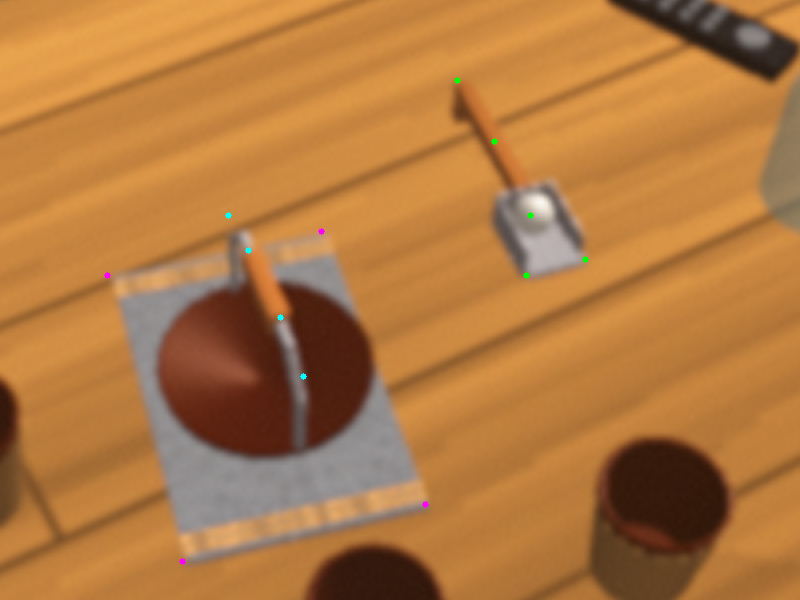

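View pics/ov2.png

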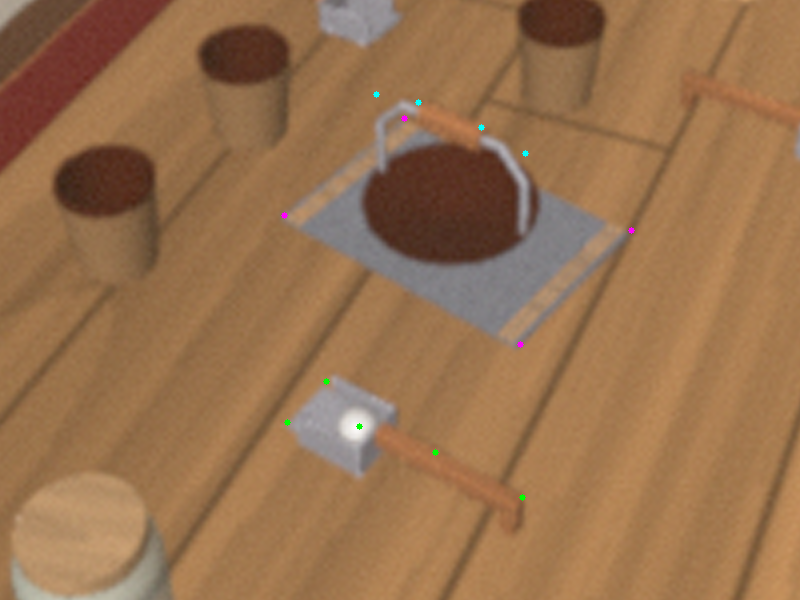

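```bash
python3 - <<'E'
from h import *
g=np.array([480.3,223.8])
goto([*g,120],[180,0,170.2]);wait(0.2);C,im=shot("wrist","w_g")
print(get_obs()["t"],get_obs()["tcp_pos"])
im=im[:,:,::-1].copy()
o,a=np.array([551.2,211.5,0]),-9.8;R=Ro.from_euler("z",a,degrees=True).as_matrix()
for p in [[32,23,15],[32,-23,15],[-150,0,34],[-72,0,34],[-32,0,34]]:
    u=proj(C,R@np.array(p)+o);print(p,u.round(1));cv2.circle(im,tuple(u.round().astype(int)),2,(0,255,0),-1)
cv2.imwrite("pics/w_g_ov.png",im)
# ik feasibility for pour poses
d=np.array([570.,-24.]);yaw=-8.5-90
for th in (0,15,25,35,45):
    Rs=Ro.from_euler("z",yaw,degrees=True)*Ro.from_euler("y",th,degrees=True)
    lip=np.array([*(d-28*Ro.from_euler("z",yaw,degrees=True).as_matrix()[:2,0]),38])
    tool=Rs*Ro.from_euler("xyz",[180,0,180],degrees=True)
    tcp=lip+Rs.apply(np.array([-72,0,7.3])-[32,0,15])
    q=solve_ik(tcp,tool.as_euler("xyz",degrees=True));print(th,tcp.round(),None if q is None else np.round(q))
E
```

```text
8.4 [480.38541503 223.82592948 120.08864009]
[32, 23, 15] [302.4 325.4]
[32, -23, 15] [248.4 325.4]
[-150, 0, 34] [275.3 100.2]
[-72, 0, 34] [275.4 215.9]
[-32, 0, 34] [275.4 267.2]
0 [590. 107.  30.] [  4.  23. 103.  -0.  54.  12.]
15 [589. 105.  57.] [ -4.  20. 105.  18.  55.  -6.]
25 [589. 100.  75.] [-10.  19. 107.  30.  59. -18.]
35 [587.  92.  91.] [-15.  20. 107.  39.  64. -28.]
45 [586.  82. 106.] [-20.  22. 107.  47.  71. -36.]
```

View pics/w_g_ov.png

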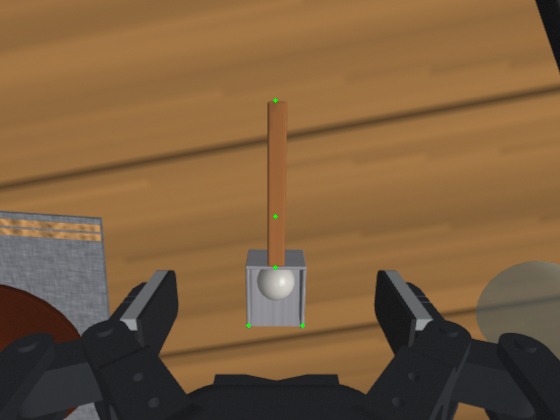

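```bash
python3 - <<'E'
from h import *
g=np.array([480.5,223.6])
grip(40)
move_l([*g,9],[180,0,170.2],speed=100)
grip(0,80);o=get_obs();print(o["t"],o["grip_width"],o["grip_force"],o["tcp_pos"],o["wrist_force"])
move_l([*g,95],None,speed=60);wait(0.2)
o=get_obs();print(o["t"],o["grip_width"],o["grip_force"],o["tcp_pos"],o["wrist_force"],o["moment"])
shot("side","s_lift");C,im=shot("wrist","w_lift")
for n in("side","wrist"):print([(round(d["score"],2),np.round(d["extent"]).tolist()) for d in spot_in("sweet",n)])
a=cv2.imread("pics/s_lift.png");u=proj(cam("side"),(520,215,110)).astype(int)
a=cv2.resize(a[u[1]-60:u[1]+60,u[0]-53:u[0]+53],None,fx=3.5,fy=3.5)
cv2.imwrite("pics/l.png",np.hstack([a,im[:,80:480,::-1]]))
E
```

```text
10.525 11.55338129240115 78.68698239326477 [481.2792165  223.82835342   9.94826962] [-1.21323881 -0.20401826  4.76037968]
12.3083 11.795479413959805 78.10894846916199 [480.28122221 223.51481547  94.66035412] [ 0.2147035  -0.83673574 -1.45946021] [-0.01406547  0.07432395 -0.00235127]
[]
[]
```

View pics/l.png

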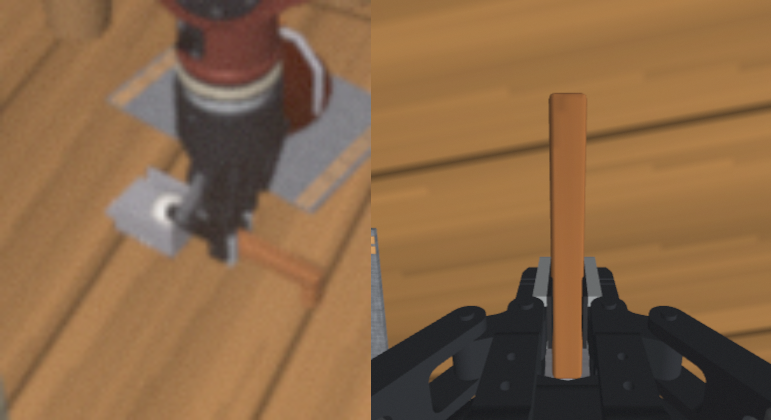

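```bash
cat >> h.py <<'E'
D=np.array([570.,-24.]);PY=-100.
def pose(lipr,lipz,th,yaw=PY,c=D):
    Rz=Ro.from_euler("z",yaw,degrees=True);Rs=Rz*Ro.from_euler("y",th,degrees=True)
    lip=np.array([*(c-lipr*Rz.as_matrix()[:2,0]),lipz])
    return lip+Rs.apply([-72-32,0,9.9-15]),(Rs*Ro.from_euler("xyz",[180,0,180],degrees=True)).as_euler("xyz",degrees=True)
def L(p,s): move_l(p[0],p[1],speed=s)
E
python3 - <<'E'
from h import *
o=get_obs();C=cam("wrist",o);R=Ro.from_euler("z",-9.8,degrees=True).as_matrix()
for z in (0,10,-10):print("handle end row",proj(C,R@np.array([-150,0,34+84.7+z])+[551,211,0]))
L(pose(110,85,0),70);print(get_obs()["t"])
L(pose(28,62,0),60)
L(pose(28,50,6),30);L(pose(28,43,12),30);wait(.2)
o=get_obs();print(o["t"],o["joint_pos"].round(),o["wrist_force"],o["tcp_pos"])
_,a=shot("side","s_p");_,b=shot("scene","c_p")
u=proj(cam("side"),(575,10,50)).astype(int);v=proj(cam("scene"),(575,10,50)).astype(int)
f=lambda a,u:cv2.resize(a[u[1]-75:u[1]+75,u[0]-50:u[0]+50,::-1],None,fx=4,fy=4)
cv2.imwrite("pics/p.png",np.hstack([f(a,u),f(b,v)]))
E
```

```text
handle end row [274.01990276  91.73140919]
handle end row [273.83417095  90.14038781]
handle end row [274.1763325   93.07142228]
14.5583
16.8667 [ -3.  20. 105.  14.  55.  -1.] [ 1.1459293   1.14814748 -1.38688176] [592.71238399 105.56318907  59.6307213 ]
```

View pics/p.png

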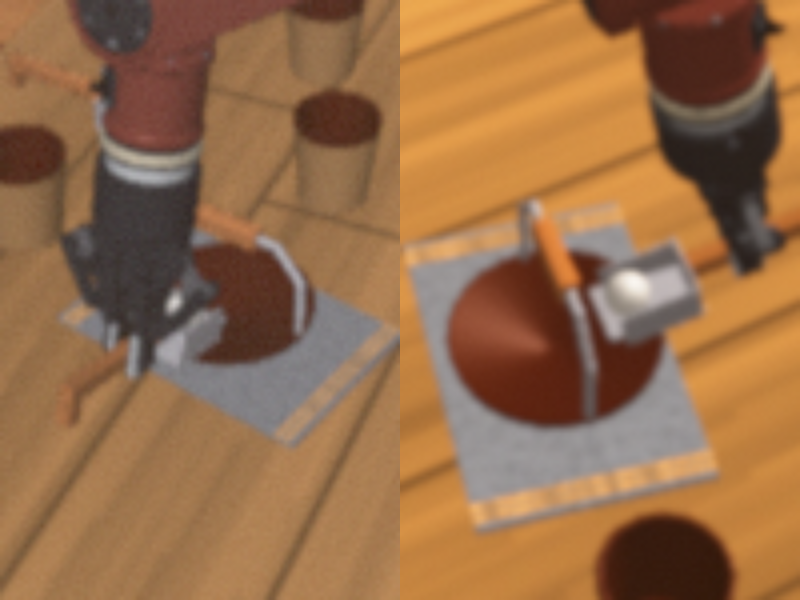

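```bash
python3 - <<'E'
from h import *
def sw():
    for n in("scene","side"):
        get_image(n)
        print(n,[(round(d["score"],2),unproj(cam(n),d["extent"][:2],29).round(0)[:2].tolist(),np.round(d["extent"][2:])) for d in spot_in("sweet",n)])
sw()
for th,z in((16,42),(20,40),(23,39),(26,38)):
    L(pose(28,z,th),25);wait(.3);o=get_obs();print(th,o["t"],o["wrist_force"].round(1));sw()
E
```

```text
scene [(0.57, [560.0, 37.0], array([11., 13.])), (0.4, [448.0, 450.0], array([45., 26.]))]
side []
16 17.8667 [-0.6 -0.  -2.2]
scene [(0.48, [583.0, -5.0], array([10., 12.])), (0.32, [554.0, -17.0], array([56., 56.]))]
side []
20 18.7333 [ 0.1 -0.1 -1.6]
scene [(0.52, [619.0, -424.0], array([42., 49.]))]
side [(0.58, [562.0, -26.0], array([5., 8.])), (0.4, [556.0, -41.0], array([33., 42.]))]
23 19.5667 [ 0.9  0.3 -1. ]
scene []
side []
26 20.4 [ 0.2 -0.  -1. ]
scene [(0.66, [577.0, -16.0], array([ 6., 12.])), (0.56, [600.0, -34.0], array([83., 83.])), (0.4, [598.0, 456.0], array([43., 51.]))]
side [(0.66, [550.0, -255.0], array([22., 29.])), (0.57, [573.0, -22.0], array([1., 8.]))]
```

```bash
python3 - <<'E'
from h import *
L(pose(45,50,24),60);L(pose(115,80,5),100)
move_l([480.5,223.6,60],[180,0,170.2],speed=120)
move_l([480.5,223.6,14],None,speed=80);wait(.1)
f0=get_obs()["wrist_force"][2];z=14
while z>8.5:
    z-=.7;move_l([480.5,223.6,z],None,speed=20);o=get_obs();df=o["wrist_force"][2]-f0
    print(round(z,1),o["tcp_pos"].round(2),round(df,2))
    if df>2: break
wait(.2);grip(40);wait(.3)
move_l([480.5,223.6,110],None,speed=120)
o=get_obs();print(o["t"])
C,im=shot("wrist","w_back")
R=Ro.from_euler("z",-9.8,degrees=True).as_matrix()
for p in [[-150,0,34],[-72,0,34]]: print(proj(C,R@np.array(p)+[551.2,211.5,0]))
for d in regions_of("scoop","wrist")[:2]:
    m=d["region"].astype(np.uint8);print(d["score"],d["extent"])
    for r in range(80,330,30): c=np.where(m[r])[0];print(r,c.min() if len(c) else None,c.max() if len(c) else None)
E
```

```text
13.3 [480.78 223.69  13.69] -0.12
12.6 [480.47 223.59  12.62] 1.07
11.9 [480.41 223.57  11.82] 1.13
11.2 [480.42 223.56  11.1 ] 0.73
10.5 [480.44 223.58  10.44] 0.11
9.8 [480.67 223.66  10.  ] 2.71
27.925
[276.45322502 101.05715744]
[276.34504545 221.91948604]
0.8 [275.1, 219.4, 62.3, 232.0]
80 None None
110 266 287
140 267 286
170 267 286
200 267 286
230 267 286
260 247 305
290 245 308
320 246 306
```

```bash
python3 - <<'E'
from h import *
move_l([480.5,223.6,200],None,speed=200)
goto([570,-24,240],[180,0,-10]);grip(60);wait(.2)
o=get_obs();print(o["t"],o["tcp_pos"],o["ee_rot"],o["joint_pos"].round())
C,im=shot("wrist","w_d2");np.save("w_d2.npy",np.array([*o["tcp_pos"],*o["ee_rot"]]))
for k in("sweet","dish_grip"):print(k,[(round(d["score"],2),np.round(d["extent"],1).tolist()) for d in spot_in(k,"wrist")])
E
```

```text
31.4417 [570.01445782 -23.97961717 240.07410742] [-1.79999401e+02 -7.02961133e-03 -9.99631796e+00] [-9.  5. 99.  0. 75. 91.]
sweet [(0.46, [266.2, 178.0, 10.9, 25.4])]
dish_grip [(0.81, [275.9, 189.3, 135.1, 152.7])]
```

View pics/w_d2.png

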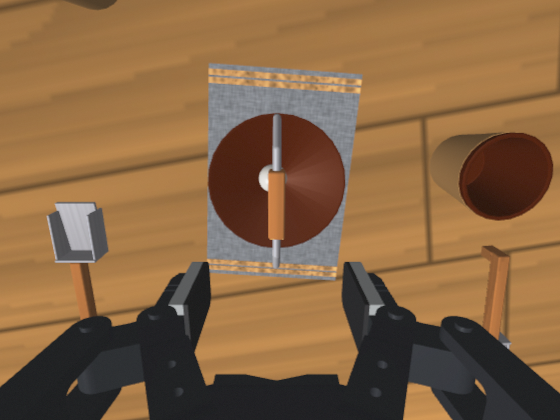

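```bash
python3 - <<'E'
from h import *
from scipy.optimize import least_squares
p=np.load("w_d2.npy");C=cam("wrist",dict(tcp_pos=p[:3],ee_rot=p[3:]))
for a in([278,118],[276.5,171],[276,205],[275.5,239],[276,265]):print(a,unproj(C,a,118)[:2].round(1),unproj(C,a,109)[:2].round(1))
P=[[120,80,4],[120,-80,4],[-120,-80,4],[-120,80,4]];U=[[209,65],[362,75],[337,279],[207,271]]
Q=np.array([unproj(C,u,4)[:2] for u in U]);print(Q.round(1),Q.mean(0),[np.linalg.norm(Q[i]-Q[i-1]).round() for i in range(4)])
for i,j in((3,0),(2,1),(1,0),(2,3)):
    e=Q[j]-Q[i];print(np.degrees(np.arctan2(e[1],e[0])).round(1))
print("rim",unproj(C,(276.5,180.5),32)); print("sweet",unproj(C,(271,178),29))
E
```

```text
[278, 118] [637.1 -37.2] [636.8 -37.2]
[276.5, 171] [597.6 -29.1] [596.  -28.9]
[276, 205] [570.1 -23.9] [567.6 -23.5]
[275.5, 239] [541.  -18.4] [537.4 -17.7]
[276, 265] [517.3 -14.6] [512.9 -13.9]
[[ 698.2   23.8]
 [ 661.2 -131. ]
 [ 430.1  -76.7]
 [ 469.    80.5]] [564.59996975 -25.83025234] [np.float64(236.0), np.float64(159.0), np.float64(237.0), np.float64(162.0)]
-13.9
-13.2
76.6
76.1
rim [572.20793969 -24.87982229  32.        ]
sweet [575.25705657 -19.49268171  29.        ]
```

```bash
python3 - <<'E'
from h import *
g=[570.5,-24.0]
move_l([*g,150],[180,0,-10.7],speed=120);move_l([*g,91],None,speed=60)
grip(0,90);wait(.2);o=get_obs();print(o["t"],o["grip_width"],o["grip_force"],o["tcp_pos"],o["wrist_force"].round(1))
move_l([*g,108],None,speed=25);wait(.3)
o=get_obs();print(o["t"],o["grip_width"],o["wrist_force"].round(1),o["moment"].round(2))
C,im=shot("wrist","w_l1")
for k in("sweet","dish"):print(k,[(round(d["score"],2),np.round(d["extent"],1).tolist()) for d in spot_in(k,"wrist")])
g2=np.array([570.5,-24,17+10+4+15.])
print("pred dish centre px",proj(C,g2),"rim",proj(C,[570.5,-24,32+17]))
_,a=shot("side","s_l1");_,b=shot("scene","c_l1");print(get_obs()["t"])
u=proj(cam("side"),(575,-20,70)).astype(int);v=proj(cam("scene"),(575,-20,70)).astype(int)
f=lambda a,u:cv2.resize(a[u[1]-50:u[1]+50,u[0]-50:u[0]+50,::-1],(400,400),interpolation=cv2.INTER_CUBIC)
cv2.imwrite("pics/q.png",np.hstack([f(a,u),f(b,v)]))
E
```

```text
34.3167 12.428118161305186 88.56102705001831 [570.81261625 -24.33595129  91.48972439] [-1.4 -2.8  4. ]
35.45 12.921395064704361 [-0.9  0.1 -3.4] [-0.02 -0.01  0.01]
sweet [(0.62, [270.2, 225.1, 50.6, 39.9])]
dish [(0.72, [274.8, 249.3, 225.5, 266.8])]
pred dish centre px [276.14666051 230.83318708] rim [276.15154611 232.48490042]
35.7
```

View pics/q.png

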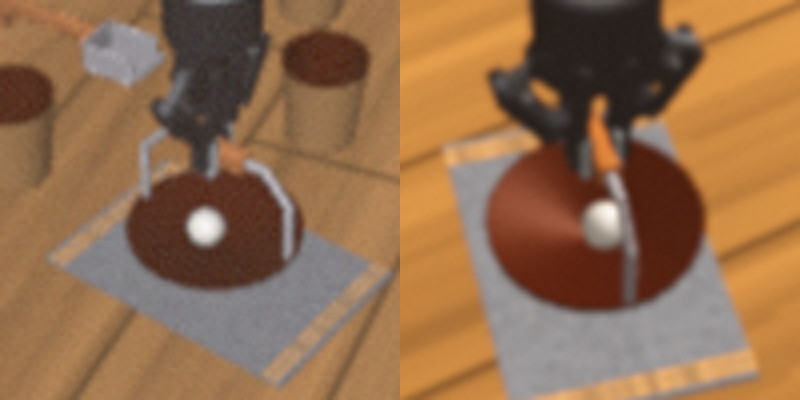

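```bash
python3 - <<'E'
from h import *
from scipy.optimize import least_squares
def sweet(z):
    for n in("scene","side"):
        im=get_image(n).astype(int);C=cam(n);u=proj(C,(570,-24,z)).round().astype(int);r=16
        w=im[u[1]-r:u[1]+r,u[0]-r:u[0]+r];m=((w.min(2)>130)&(w.max(2)-w.min(2)<45)).astype(np.uint8)
        k,l,s,c=cv2.connectedComponentsWithStats(m)
        if k>1:
            i=1+s[1:,4].argmax();print(n,s[i,4],unproj(C,c[i]+u-r,z)[:2].round(1))
sweet(46)
g=[570.5,-24.0]
move_l([*g,150],None,speed=30);sweet(89)
move_l([*g,191],None,speed=30);wait(.3);sweet(130)
t=get_obs()["t"];print(t)
move_l([*g,191],[180,0,-7],speed=20);o=get_obs();print(o["t"]-t,o["ee_rot"],o["joint_pos"].round(1),o["tcp_pos"])
E
```

```text
scene 68 [572.9 -16. ]
side 63 [574.6 -18.1]
scene 75 [573.4 -16.5]
side 65 [573.6 -17.3]
scene 75 [573.3 -16.8]
side 67 [573.8 -17.1]
39.3667
0.25 [-1.79999877e+02 -1.37879984e-03 -7.08586278e+00] [ -9.5   8.1 102.    0.   69.9  87.6] [570.508215   -24.00095657 191.00669062]
```

```bash
python3 - <<'E'
from h import *
def sweet(z):
    for n in("scene","side"):
        im=get_image(n).astype(int);C=cam(n);u=proj(C,(570,-24,z)).round().astype(int);r=16
        w=im[u[1]-r:u[1]+r,u[0]-r:u[0]+r];m=((w.min(2)>130)&(w.max(2)-w.min(2)<45)).astype(np.uint8)
        k,l,s,c=cv2.connectedComponentsWithStats(m)
        if k>1:
            i=1+s[1:,4].argmax();print(n,s[i,4],unproj(C,c[i]+u-r,z)[:2].round(1))
g=[570.5,-24.0]
for i,y in enumerate(np.linspace(-7,76.4,22)[1:]):
    move_l([*g,191],[180,0,y],speed=20);wait(.05)
    if i%7==6: sweet(130)
wait(.6);sweet(130);o=get_obs();print(o["t"],o["ee_rot"].round(2),o["tcp_pos"].round(1),o["grip_width"],o["grip_force"],o["wrist_force"].round(1))
C,im=shot("wrist","w_end")
h=cv2.cvtColor(im,cv2.COLOR_RGB2GRAY)
K,R,t=C
# handle wire: grey pixels near image column of TCP
m=((im.max(2).astype(int)-im.min(2)<25)&(h>90)&(h<235)).astype(np.uint8)
for r in range(60,330,15):
    c=np.where(m[r,255:300])[0]+255;print(r,c.min() if len(c) else None,c.max() if len(c) else None,end="; ")
for d in spot_in("dish","wrist")+spot_in("scoop","wrist"):print(d)
E
```

```text
scene 80 [571.2 -14.1]
side 64 [571.4 -15.2]
scene 75 [569.2 -13.7]
side 67 [569.1 -14.9]
scene 77 [566.7 -14.9]
side 66 [566.5 -16.2]
scene 76 [566.5 -14.8]
side 66 [566.5 -16.2]
46.9167 [-180.    -0.    76.4] [570.5 -24.  191. ] 12.42659617055127 87.7541971206665 [ 0.8 -0.4 -3.6]
60 None None; 75 None None; 90 None None; 105 255 299; 120 271 280; 135 268 283; 150 267 283; 165 267 283; 180 267 284; 195 267 284; 210 255 286; 225 267 292; 240 255 257; 255 None None; 270 255 299; 285 255 299; 300 298 299; 315 None None; {'extent': [275.0, 249.9, 225.0, 261.1], 'score': 0.58}
{'extent': [505.0, 342.9, 105.0, 56.5], 'score': 0.82}
```

```bash
python3 -c "
from station import *
print(sign_off())"
```

```text
the job is handed in; nothing more can be done
None
```

I handed the job in at about 47 s, with no verdict shown: the sweet is about 10 mm from the dish's middle (20 mm allowed), the scoop is back flat where it started, and the dish is held level about 10 cm above the mat with its handle square across it.

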